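# Load two reagent cartridges into a tilted feed rail

## Task

Load both white cartridges into the tilted feed rail of the loader, sliding them over the deck and through the mouth one after the other so that both lie in the rail nose-first, all the way down against the stop and each other; the one that lies askew, nose pointing away, must be turned to face the mouth before it goes in. When both are in, swing the keeper arm fully shut across the mouth and let go. Leave the timer, the beaker and the dish where they stand.

Things in the scene. Friction and masses are not known exactly. Their poses are not given: they have to be found in the camera images.
- mouth (a point): Middle of the rail's mouth: the edge where the level loading deck ends and the tilted rail begins, on the deck's top face, 108 above the worktop. x is level, the way the cartridges are pushed, from deck to rail (roughly to the robot's right); y across, away from the robot; z up. Two fixed funnel guides, 12 high, narrow from y = +-75 at x = -92 to +-23 at x = 0.
- loader: The fixed metal stand; origin on the worktop below the mouth, axes as the mouth's. Its smooth dark deck, 108 high, runs from x = -312 to 0 and y = -82 to 82, with lips 6 high along both sides and none at its back end (x = -312). The cartridges start on it one behind the other, near x = -105 and x = -245, either one in front.
- rail: The tilted aluminium rail, 46 wide inside, sloping down 25 degrees; origin at the mouth, x down the slope along its floor, z square to it. Stop face at x = 180; from x = 85 on inward lips stand 31 above the floor. Slippery: a cartridge pushed till its tail nears the mouth tips in and slides down by itself. Loaded, the cartridges' centres are near x = 138 and 54, both x axes down the slope.
- cartridge_a_center (a point): Centre of one white plastic cartridge (84 long, 40 wide, 26 high, 60 g), 13 above its underside. x axis points from tail to nose: nose tip at x = +42, blunt tail face at x = -42; the full 40 width runs from x = -42 to +22, the stepped nose (26, then 16 wide, grey tip) from there on. It lies flat on the deck: one nose to the mouth within 0.3 rad, the other askew, 1.6 to 2.35 rad off.
- cartridge_b_center (a point): Centre of the other white plastic cartridge (84 long, 40 wide, 26 high, 60 g), 13 above its underside. x axis points from tail to nose: nose tip at x = +42, blunt tail face at x = -42; the full 40 width runs from x = -42 to +22, the stepped nose (26, then 16 wide, grey tip) from there on. It lies flat on the deck: one nose to the mouth within 0.3 rad, the other askew, 1.6 to 2.35 rad off.
- cartridge_a: The cartridge of cartridge_a_center; origin at the middle of its underside, axes the same.
- cartridge_b: The cartridge of cartridge_b_center; origin at the middle of its underside, axes the same.
- keeper (a joint): Angle (rad) of the keeper arm about its upright pivot, growing counter-clockwise seen from above. 0 to 0.35 at the start: open, pointing back along the deck's far side and slanting outward; 2.1: fully shut against its limit, straight across the mouth. Turns with light friction (about 1 N at the post) and stays where it is left.
- keeper_post (a point): Middle of the upright black post on the end of the keeper arm, to push or pinch: 14 in diameter, 42 high (top 21 above this point, 67 above the deck), 90 from the pivot. The steel arm below it is 12 wide and lies 15 to 25 above the deck.
- keeper_pivot (a point): Point on the upright axis of the keeper arm, at the height of keeper_post. The pivot itself ends 30 above the deck.
- timer: White timer standing on the worktop, 22 x 62 x 68; origin under its centre. Leave it alone.
- beaker: Glass beaker on the worktop, 75 across, 92 high; origin under its centre. Leave it alone.
- petri_0: Closed petri dish on the worktop, 60 across, 15 high; origin under its centre. Leave it alone.
There are look-alikes about, which are no part of the job. What is shaped like the cartridge_a but turquoise is not meant.

How it is judged (in metres and radians):
On the way, in this order (a step that is already met when the one before it is completed fails the run):
1. one cartridge lies in the rail, nose first, the keeper still open (((x of cartridge_a_center in the frame of rail between 0.044 and 0.15 m and y of cartridge_a_center in the frame of rail between -0.01 and 0.01 m and z of cartridge_a_center in the frame of rail between 0.006 and 0.02 m and angle between cartridge_a_center's own x axis and vertical between 1.85 and 2.16 rad) or (x of cartridge_b_center in the frame of rail between 0.044 and 0.15 m and y of cartridge_b_center in the frame of rail between -0.01 and 0.01 m and z of cartridge_b_center in the frame of rail between 0.006 and 0.02 m and angle between cartridge_b_center's own x axis and vertical between 1.85 and 2.16 rad)) and value of joint keeper below 1.2 rad), for 0.2 s.
2. both cartridges lie in the rail, nose first, down against the stop and each other, the keeper still open (x of cartridge_a_center in the frame of rail between 0.044 and 0.15 m and y of cartridge_a_center in the frame of rail between -0.01 and 0.01 m and z of cartridge_a_center in the frame of rail between 0.006 and 0.02 m and angle between cartridge_a_center's own x axis and vertical between 1.85 and 2.16 rad and x of cartridge_b_center in the frame of rail between 0.044 and 0.15 m and y of cartridge_b_center in the frame of rail between -0.01 and 0.01 m and z of cartridge_b_center in the frame of rail between 0.006 and 0.02 m and angle between cartridge_b_center's own x axis and vertical between 1.85 and 2.16 rad and x of any of cartridge_a_center, cartridge_b_center in the frame of rail above 0.128 m and value of joint keeper below 1.5 rad), for 0.2 s.
3. the keeper arm is swung shut behind them (value of joint keeper above 1.95 rad), for 0.2 s.
At the end, for the whole second after the job is handed in: Both cartridges rest flat in the rail with their noses down the slope (within 8 degrees of the rail's slope), the lower one within 10 mm of the stop and the upper one's centre within 10 mm of its fully-down place; the keeper is shut to within 0.15 rad of its limit (x of cartridge_a_center in the frame of rail between 0.044 and 0.15 m and y of cartridge_a_center in the frame of rail between -0.01 and 0.01 m and z of cartridge_a_center in the frame of rail between 0.006 and 0.02 m and angle between cartridge_a_center's own x axis and vertical between 1.85 and 2.16 rad and x of cartridge_b_center in the frame of rail between 0.044 and 0.15 m and y of cartridge_b_center in the frame of rail between -0.01 and 0.01 m and z of cartridge_b_center in the frame of rail between 0.006 and 0.02 m and angle between cartridge_b_center's own x axis and vertical between 1.85 and 2.16 rad and x of any of cartridge_a_center, cartridge_b_center in the frame of rail above 0.128 m and value of joint keeper above 1.95 rad and linear speed of each of cartridge_a, cartridge_b below 0.01 m/s); the robot touches nothing.
It fails at once if the timer is knocked or moved more than 30 mm (distance of timer from where it was at the start of the episode above 0.03 m).
It fails at once if the beaker is knocked or moved more than 30 mm (distance of beaker from where it was at the start of the episode above 0.03 m).
It fails at once if the dish is knocked or moved more than 30 mm (distance of petri_0 from where it was at the start of the episode above 0.03 m).
It also fails if it takes over 72 s, if anything falls off the work surface, if the arm or the gripper's body presses on something with over 40 N, if the wrist force passes 120 N, or if a joint passes its speed limit or range.

## Robot

A 6-joint arm with a two-finger parallel gripper is mounted at the origin on a cart in front of the work surface, level with it; the furniture and walls round the work are solid. World frame = base frame: x ahead of the robot, y to its left, z up, the work surface at z = 0. Lengths are in m, angles in degrees, forces in N, time in s.
With the tool pointing down it reaches from about 0.35 to 0.85 m from the base axis. Payload 8.1 kg.
Tool frame: the origin (TCP) lies on the centre line of the jaws, within the pads' length; the fingertips stand manip.nose_length ahead of it and the grasp point (between the pads) lies 3 mm ahead of it (manip.nose_length is the distance from the TCP to the fingertips, in m); z points along the fingers, y is the line along which they close (so a half turn about z gives the same grasp; the last joint's range is limited). The gripper opens to 93 mm and grips with 3 to 60 N. Pads are 15 mm wide; open, the fingers measure 128 mm over their backs; the gripper's body (75 mm by 188 mm) begins 65 mm behind the grasp point.
Start: joints at [63.747, 7.471, 85.268, -0, 87.261, -4.893], TCP at [0.219, 0.559, 0.241] pointing down, gripper open.
Joint ranges: [-169.43, 169.43], [-51.17, 129.36], [1.28, 143.12], [-76.62, 256.62], [0, 156.53], [-152.29, 152.29]. Speed limits (degrees/s): [136.94, 136.94, 159.86, 180, 180, 180].

## Interface

Orientations are given as [roll, pitch, yaw] about the fixed x, y, z axes, in that order (R = Rz(yaw) Ry(pitch) Rx(roll)).
In Python, from bench import manip gives the robot as it stands.
- The arm moves only by the shell command python3 -m inch 'ROWS' [FORCE]. ROWS is a JSON object of lists of equal length, an entry for each row: "delta_rot": the turn, a rotation vector about the tool's x, y, z in rad, a list of three; "travel": the shift along the tool's x, y, z in cm, a list of three; "gripper": the closure, from -1 (fully open) to 1 (shut). A call has 1 to 12 rows; each row shifts and turns the commanded pose from where the row before left it, along the tool's axes as they then stand; what a row does not reach is not made up. A row lasts 1/10 s, in which the tool goes at most 50 mm and 8.59 degrees, less where a joint would pass 70% of its speed; a pose out of reach is approached as far as the arm can. A call with a gripper value outside its range is refused whole. The fingers move at their own pace and stop on an object; FORCE is the grip in N (left out, the last holds). Time passes only in rows, so rows that do not move let the fingers close. It gives the time, the measured TCP pose, the force, the opening and the grip force at its end, in the units of the state.
- manip.observe(): the state, without advancing time (a new reading comes with each control period).
- manip.capture(name): name is "scene" or "side" or "wrist"; returns a dict with "color" (384x512x3 uint8, blue, green, red), "fx", "fy", "cx", "cy" (pixels), "R" (3x3) and "t" (3): a world point X has camera coordinates R X + t. Camera axes: x right, y down, z forward; pixel columns grow to the right and rows downward; lengths in m; the calibration is good to about 2 mm. A picture is of the moment at which its call begins. There is no depth.
- manip.sign_off(): hands the job in; it is judged then, once.
The state is a dict: "time_s": time; "joints": joint angles; "joint_velocities": joint speeds; "joint_efforts": joint torques, N m; "tool_pos": TCP position; "tcp_rot": TCP orientation; "ft_force": force on the tool from outside, world axes, zero at the start; "torque": the same for the moment, N m; "width": finger opening in m; "gripper_force": force on a finger pad.
Only numpy, scipy, OpenCV 4.12 (cv2) and the standard library are available. Lean on these libraries where they do the work, as an engineer would, in place of code of your own. Each camera call takes 0.05 s, during which the arm holds its last target. There are 200 camera calls.

## Working session

There is one attempt and no reset: what is moved stays moved. The work goes in short steps, Python scripts to look and compute and a shell command to move; the robot and the scene stay as the last step left them, time stands still between calls to the robot, and variables do not carry over. Pictures are saved under pics/ and viewed, at most 10 in all, crops included, and the job is handed in when it is done.

```bash
ls; mkdir -p pics
python3 - <<'E'
from bench import manip
import cv2,numpy as np
print(manip.observe(),manip.nose_length)
for n in ["scene","side","wrist"]:
    c=manip.capture(n); cv2.imwrite(f"pics/{n}0.png",c["color"])
    np.savez(f"{n}0.npz",**c)
    print(n,c["fx"],c["cx"],c["cy"],np.round(c["R"],4).tolist(),np.round(-c["R"].T@c["t"],3))
a=cv2.imread("pics/scene0.png");b=cv2.imread("pics/side0.png")
E
```

```text
pics
{'time_s': 0.0, 'joints': array([ 6.37451818e+01,  7.51369447e+00,  8.53285511e+01, -7.51565698e-04,
        8.72612687e+01, -4.88974001e+00]), 'joint_velocities': array([ 0.00629905, -0.10307682,  0.1016973 ,  0.11412161,  0.11893031,
        0.02810426]), 'joint_efforts': array([-3.10000803e-03, -5.59835815e+01, -4.91764069e+01,  7.61867152e-02,
        3.54678452e-02, -1.85856998e-04]), 'tool_pos': array([0.21830462, 0.55831539, 0.23960913]), 'tcp_rot': array([-1.79896798e+02, -8.07549069e-03,  1.58634951e+02]), 'ft_force': array([-0.34566665,  0.38411715,  0.44633758]), 'torque': array([ 0.00073806,  0.02176816, -0.04633631]), 'gripper_force': 0.0, 'width': 0.09288390447479627} 0.022
scene 498.41328921839374 264.1652530311144 194.76849747417114 [[0.4943, -0.869, -0.0228], [-0.5618, -0.2993, -0.7712], [0.6633, 0.3941, -0.6362]] [-0.462 -0.505  1.06 ]
side 495.2920459656657 257.9542686935294 185.0753657692984 [[0.9262, -0.3771, -0.0013], [-0.2379, -0.5815, -0.778], [0.2926, 0.7209, -0.6282]] [-0.034 -1.197  1.216]
wrist 333.0105080829391 253.52484284932916 189.21550298636365 [[0.3652, 0.9309, -0.0019], [0.8886, -0.3479, 0.299], [0.2777, -0.1109, -0.9542]] [0.14  0.59  0.384]
```

View pics/scene0.png

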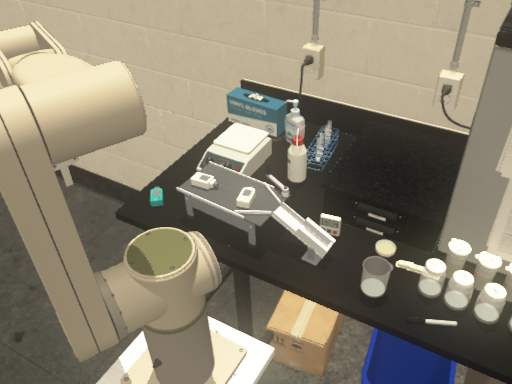

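View pics/side0.png

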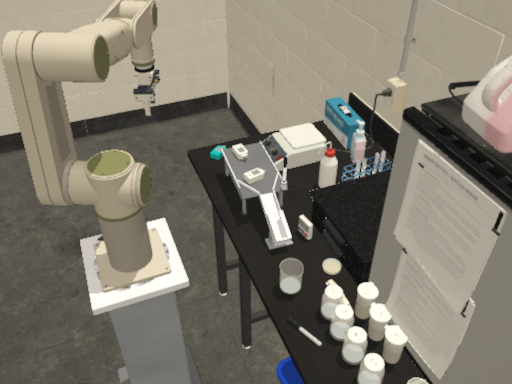

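View pics/wrist0.png

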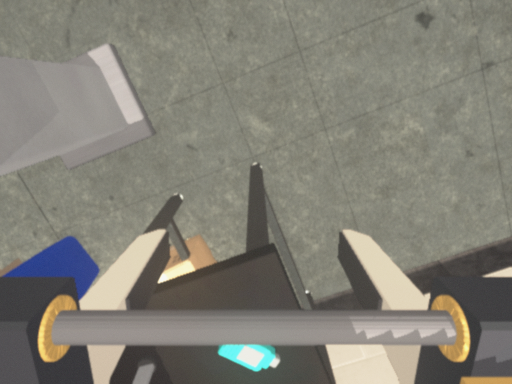

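Run:
```python
import cv2,numpy as np
a=cv2.imread("pics/scene0.png")[165:265,170:345];b=cv2.imread("pics/side0.png")[135:255,205:320]
a=cv2.resize(a,None,fx=4.5,fy=4.5,interpolation=cv2.INTER_CUBIC);b=cv2.resize(b,None,fx=5,fy=5,interpolation=cv2.INTER_CUBIC)
cv2.imwrite("pics/a.png",a);cv2.imwrite("pics/b.png",b)
```

```text
(no output)
```

View pics/a.png

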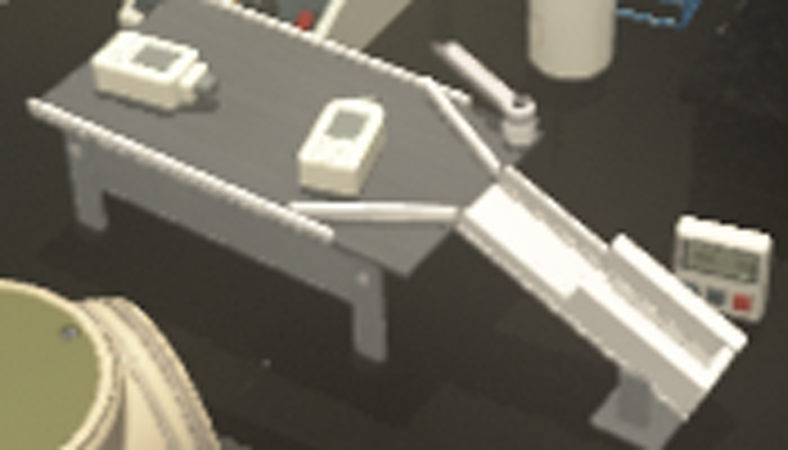

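View pics/b.png

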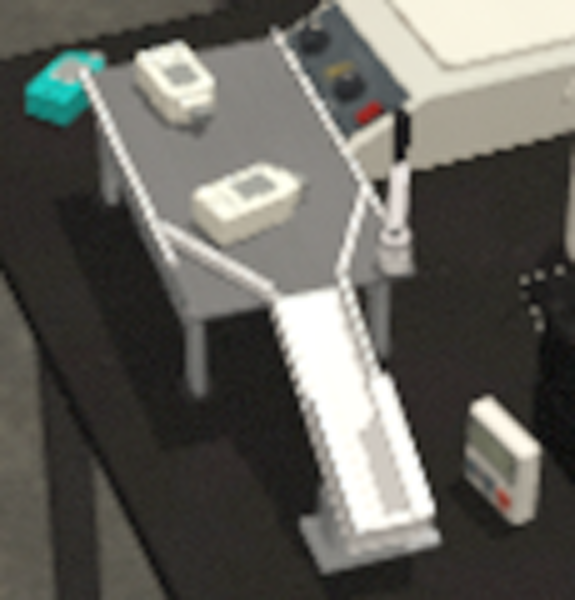

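```bash
cat > h.py <<'E'
import numpy as np,cv2
from scipy.optimize import least_squares,minimize
def proj(c,X):
    p=np.atleast_2d(X)@c["R"].T+c["t"]; return np.c_[c["fx"]*p[:,0]/p[:,2]+c["cx"],c["fy"]*p[:,1]/p[:,2]+c["cy"]]
def load(n): return dict(np.load(n+".npz"))
def Rz(a): return np.array([[np.cos(a),-np.sin(a),0],[np.sin(a),np.cos(a),0],[0,0,1]])
def toW(L,X): return np.atleast_2d(X)@Rz(L[2]).T+[L[0],L[1],0]
PROF=np.array([[-42,-20],[22,-20],[22,-13],[32,-13],[32,-8],[42,-8],[42,8],[32,8],[32,13],[22,13],[22,20],[-42,20]])/1e3
def sil(c,L,p,s):  # silhouette of a cartridge (loader-frame x,y,yaw) drawn at scale s
    m=np.zeros((int(384*s),int(512*s)),np.uint8)
    for q in (PROF[[0,1,10,11]],PROF[[2,3,8,9]],PROF[[4,5,6,7]]):
        q=np.c_[q,q[:,0]*0]@Rz(p[2]).T+[p[0],p[1],.108]
        pts=proj(c,toW(L,np.r_[q,q+[0,0,.026]]))*s
        cv2.fillConvexPoly(m,cv2.convexHull(np.round(pts*16).astype(np.int32)),255,shift=4)
    return m
E
python3 - <<'E'
from h import *
S,D=load("scene0"),load("side0")
P=[[0,-82,108],[0,-23,120],[0,23,120],[-92,-75,120],[-92,75,120],[-312,-82,114]]
a=np.array([[407,276],[463,209],[497,172],[293,204],[428,80],[30,100]])/4.5+[170,165]
b=np.array([[185,314],[274,290],[342,272],[163,226],[364,186],[82,70]])/5+[205,135]
P=np.array(P)/1e3
f=lambda v:np.r_[proj(S,toW(v,P))-a,proj(D,toW(v,P))-b].ravel()
r=least_squares(f,[.6,.1,-1.5],loss="soft_l1");print(r.x,np.degrees(r.x[2]),np.round(f(r.x).reshape(-1,2),1).tolist())
L=r.x;np.save("L.npy",L)
print("mouth",toW(L,[0,0,.108]),"back",toW(L,[-.312,0,.108]),"railend",toW(L,[.18,0,0]))
E
```

```text
[ 0.48703826  0.01743759 -1.65436958] -94.78839452416561 [[0.3, 0.0], [-0.5, -0.1], [0.8, -0.6], [0.5, -0.4], [0.1, -0.1], [0.3, -0.3], [0.8, 0.8], [-0.7, -0.3], [-1.6, 0.7], [-0.1, -0.5], [-0.6, -0.1], [-0.7, -1.1]]
mouth [[0.48703826 0.01743759 0.108     ]] back [[0.51308277 0.32834864 0.108     ]] railend [[ 0.47201258 -0.16193417  0.        ]]
```

```bash
cat >> h.py <<'E'
def whitemask(img,c,L,s):
    im=cv2.resize(img,None,fx=s,fy=s,interpolation=cv2.INTER_CUBIC)
    hsv=cv2.cvtColor(im,cv2.COLOR_BGR2HSV)
    m=((hsv[...,2]>140)).astype(np.uint8)*255
    m=cv2.morphologyEx(m,cv2.MORPH_CLOSE,np.ones((int(3*s),)*2,np.uint8))
    return m
def fit(views,L,p0,s=4,r=.07,verb=True):
    # views: list of (c,img). compares silhouettes inside a window round p0
    T=[]
    for c in views:
        m=whitemask(c["color"],c,L,s)
        n,lab,st,cen=cv2.connectedComponentsWithStats(m)
        q=proj(c,toW(L,[p0[0],p0[1],.125]))[0]*s
        seed=sil(c,L,p0,s)>0
        k=np.bincount(lab[seed&(m>0)],minlength=n); k[0]=0
        mm=((lab==k.argmax())*255).astype(np.uint8)
        cs,_=cv2.findContours(mm,cv2.RETR_EXTERNAL,cv2.CHAIN_APPROX_NONE)
        cv2.drawContours(mm,cs,-1,255,-1); T.append((c,mm))
    def cost(p): return sum(np.count_nonzero(sil(c,L,p,s)!=mm)/max(1,np.count_nonzero(mm)) for c,mm in T)
    best=None
    for da in np.arange(-.6,.61,.2):
        q=np.array([p0[0],p0[1],p0[2]+da])
        o=minimize(cost,q,method="Nelder-Mead",options=dict(initial_simplex=q+np.array([[0,0,0],[.012,0,0],[0,.012,0],[0,0,.15]]),xatol=1e-4,fatol=1e-4))
        if best is None or o.fun<best.fun: best=o
    if verb: print("fit",np.round(best.x,4),"yaw deg",np.degrees(best.x[2]),"cost",best.fun,"world",toW(L,[best.x[0],best.x[1],0])[0].round(4),"wyaw",np.degrees(best.x[2]+L[2]))
    return best.x,T
E
python3 - <<'E'
from h import *
S,D=load("scene0"),load("side0");L=np.load("L.npy")
for p in ([-.105,0,1.9],[-.245,0,0]):
    for v in ([S,D],[S],[D]): fit(v,L,p)
E
```

```text
fit [-0.0957 -0.0082  1.78  ] yaw deg 101.98589479466041 cost 1.9921620324800087 world [0.4869 0.1135 0.    ] wyaw 7.1975002704948
fit [-0.0123 -0.0079  0.2507] yaw deg 14.362465781470846 cost 0.9951741507818532 world [0.4802 0.0304 0.    ] wyaw -80.42592874269477
fit [-0.0958 -0.0096  1.8908] yaw deg 108.33764941237295 cost 0.9961083329387641 world [0.4855 0.1137 0.    ] wyaw 13.549254888207347
fit [-0.2499 -0.0158  0.1683] yaw deg 9.641525166214997 cost 1.1542576767468349 world [0.4922 0.2677 0.    ] wyaw -85.1468693579506
fit [-0.2518 -0.0179  0.0926] yaw deg 5.304803567316631 cost 0.9968576170941428 world [0.4902 0.2698 0.    ] wyaw -89.48359095684897
fit [-0.25   -0.0157  0.169 ] yaw deg 9.682542321888281 cost 0.15589477102955504 world [0.4922 0.2678 0.    ] wyaw -85.10585220227733
```

```bash
python3 -m inch '{"travel":[[0,-5,0],[0,-5,0],[0,-5,0],[0,-5,0],[-4,-4,-1],[-4,-4,-1],[-4,-3,-1],[-4,0,-1],[-4,0,0],[-4,0,0]],"delta_rot":[[0,0,0.14],[0,0,0.14],[0,0,0.14],[0,0,0.14],[0,0,0.14],[0,0,0.14],[0,0,0.14],[0,0,0.14],[0,0,0.14],[0,0,0.05]],"gripper":[-1,-1,-1,-1,-1,-1,-1,-1,-1,-1]}'
```

```text
time_s: 1.15
tool_pos: [0.1194, 0.205, 0.2941]
tcp_rot: [-178.5, 4.4, 83.5]
ft_force: [-0.2, -1.2, -0.4]
width: 0.0929
gripper_force: 0.0
```

```bash
python3 -m inch '{"travel":[[0,4.5,-0.4],[0,4.5,-0.4],[0,4.5,-0.4],[0,4.5,-0.4],[0,4.5,-0.4],[0,4.5,-0.2],[0,4.5,0],[0,4.5,0],[0.6,1.1,0],[0,0,0],[0,0,0]],"delta_rot":[[0,0,0],[0,0,0],[0,0,0],[0,0,0],[0,0,0],[0,0,0],[0,0,0],[0,0,0],[0,0,-0.03],[0,0,0],[0,0,0]],"gripper":[-1,-1,-1,-1,-1,-1,-1,-1,-1,-1,-1]}'
python3 - <<'E'
from bench import manip
from h import *
print(manip.observe()["tcp_rot"])
c=manip.capture("wrist");cv2.imwrite("pics/wrist1.png",c["color"]);np.savez("wrist1.npz",**c)
L=np.load("L.npy")
for p in ([-.1,-.01,1.8],[-.25,-.016,.16]): fit([c],L,p,s=2)
print(np.round(proj(c,toW(L,np.array([[0,-82,108],[0,-23,120],[0,23,120],[-92,-75,120],[-92,75,120],[-312,-82,114],[-312,82,114]])/1e3))).tolist())
E
```

```text
time_s: 2.25
tool_pos: [0.4885, 0.1725, 0.3057]
tcp_rot: [-178.3, 4.3, 85.5]
ft_force: [-0.5, -0.1, 0.5]
width: 0.0929
gripper_force: 0.0
[-178.32953669    4.25829896   85.48425311]
fit [-0.1012 -0.0036  1.867 ] yaw deg 106.97088438230837 cost 0.1275264270613108 world [0.4919 0.1186 0.    ] wyaw 12.182489858142763
fit [-0.2552 -0.0168  0.1651] yaw deg 9.459329423780218 cost 0.029658284977433915 world [0.4916 0.2732 0.    ] wyaw -85.32906510038538
[[201.0, 277.0], [249.0, 285.0], [288.0, 285.0], [200.0, 214.0], [340.0, 216.0], [178.0, -22.0], [372.0, -23.0]]
```

View pics/wrist1.png

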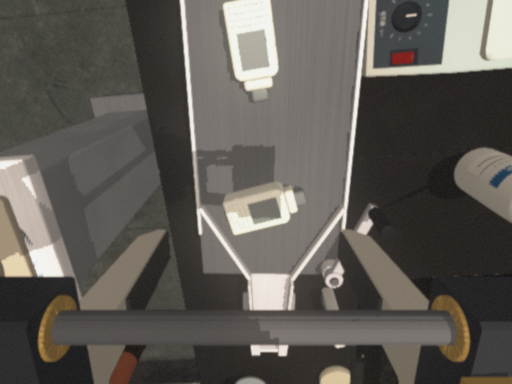

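Run:
```python
from h import *
from scipy.spatial.transform import Rotation as Ro
from bench import manip
S,D,W=load("scene0"),load("side0"),load("wrist1")
g=cv2.cvtColor(W["color"],cv2.COLOR_BGR2GRAY)
P=np.array([[0,-82,108],[0,-23,120],[0,23,120],[-92,-75,120],[-92,75,120],[-312,-82,114]])/1e3
a=np.array([[407,276],[463,209],[497,172],[293,204],[428,80],[30,100]])/4.5+[170,165]
b=np.array([[185,314],[274,290],[342,272],[163,226],[364,186],[82,70]])/5+[205,135]
w=np.array([[203,273],[250,277],[293,276],[202,208],[345,207]])
fw=lambda v:(proj(W,toW(v,P[:5]))-w)
f=lambda v:np.r_[(proj(S,toW(v,P))-a)*2,(proj(D,toW(v,P))-b)*2,fw(v)].ravel()
r=least_squares(f,np.load("L.npy"),loss="soft_l1");print(r.x,np.degrees(r.x[2]),fw(r.x).round(1).tolist())
r2=least_squares(lambda v:fw(v).ravel(),r.x);print("wrist only",r2.x,np.degrees(r2.x[2]),fw(r2.x).round(1).tolist())
L=r2.x; np.save("Lw.npy",L)
p,_=fit([W],L,[-.1,0,1.8],s=3); p2,_=fit([W],L,[-.25,-.016,.16],s=3)
cv2.imwrite("pics/w1c.png",cv2.resize(W["color"][150:340,180:400],None,fx=3,fy=3,interpolation=cv2.INTER_CUBIC))
R=Ro.from_euler("xyz",manip.observe()["tcp_rot"],degrees=True)
print("lvl",(R.inv()*Ro.from_euler("xyz",[180,0,85.2],degrees=True)).as_rotvec())
```

```text
[ 0.49007114  0.02096969 -1.65176951] -94.63942166417714 [[-0.4, 1.9], [0.8, 4.9], [-3.0, 6.6], [0.3, 2.6], [-2.6, 5.2]]
wrist only [ 0.49221643  0.02664623 -1.63633414] -93.75504032614725 [[0.8, -1.2], [2.2, 1.1], [-1.3, 2.3], [0.3, -1.4], [-1.8, -0.8]]
fit [-0.0922 -0.0065  1.846 ] yaw deg 105.76811935313995 cost 0.12276743748824967 world [0.4918 0.1191 0.    ] wyaw 12.013079026992695
fit [-0.2462 -0.0171  0.1448] yaw deg 8.295350038050628 cost 0.02991363517403821 world [0.4913 0.2735 0.    ] wyaw -85.45969028809662
lvl [-0.02810883  0.07412909  0.00425411]
```

View pics/w1c.png

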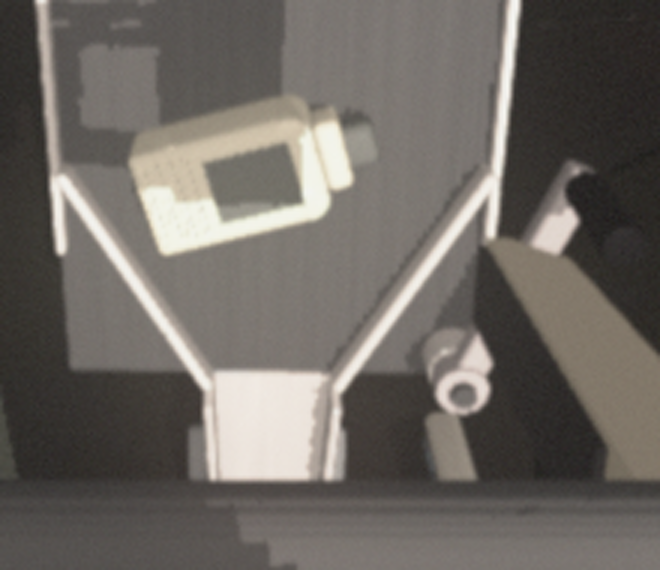

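```bash
python3 -m inch '{"travel":[[0,0,0],[-2.7,0.35,0],[-2.7,0.35,0],[0,0,2],[0,0,2],[0,0,2],[0,0,0],[0,0,0],[0,0,0],[0,0,0],[0,0,0],[0,0,0]],"delta_rot":[[-0.028,0.074,0.004],[0,0,0],[0,0,-0.143],[0,0,-0.143],[0,0,-0.143],[0,0,-0.143],[0,0,-0.143],[0,0,-0.143],[0,0,-0.143],[0,0,-0.143],[0,0,-0.143],[0,0,-0.143]],"gripper":[-1,-1,-1,-1,-1,-1,-1,-1,-1,-1,-1,-1]}' && python3 -m inch '{"travel":[[0,0,0],[0,0,0],[0,0,0],[0,0,0],[0,0,0]],"delta_rot":[[0,0,-0.143],[0,0,-0.143],[0,0,-0.143],[0,0,0],[0,0,0]],"gripper":[-1,-1,-1,-1,-1]}'
python3 - <<'E'
from bench import manip
from h import *
o=manip.observe();print(o["tcp_rot"],o["tool_pos"])
W=manip.capture("wrist");cv2.imwrite("pics/wrist2.png",W["color"]);np.savez("wrist2.npz",**W)
S,D,W1=load("scene0"),load("side0"),load("wrist1")
P=np.array([[0,-82,108],[0,-23,120],[0,23,120],[-92,-75,120],[-92,75,120],[-312,-82,114]])/1e3
a=np.array([[407,276],[463,209],[497,172],[293,204],[428,80],[30,100]])/4.5+[170,165]
b=np.array([[185,314],[274,290],[342,272],[163,226],[364,186],[82,70]])/5+[205,135]
w=np.array([[203.3,273.3],[251,279.3],[291.5,280.5],[201,210],[343,210.5]])
fw=lambda v:(proj(W1,toW(v,P[:5]))-w)
f=lambda v:np.r_[(proj(S,toW(v,P))-a)*2,(proj(D,toW(v,P))-b)*2,fw(v)].ravel()
r=least_squares(f,np.load("L.npy"),loss="soft_l1");print(r.x,np.degrees(r.x[2]),fw(r.x).round(1).tolist())
r2=least_squares(lambda v:fw(v).ravel(),r.x);print("wrist only",r2.x,np.degrees(r2.x[2]),fw(r2.x).round(1).tolist())
np.save("L.npy",r.x);np.save("Lw.npy",r2.x)
fit([W],r2.x,[-.095,0,1.8],s=3)
E
```

```text
time_s: 3.5
tool_pos: [0.4907, 0.1186, 0.2469]
tcp_rot: [180.0, 0.1, 167.5]
ft_force: [0.0, 0.9, 0.3]
width: 0.093
gripper_force: 0.0
time_s: 4.0
tool_pos: [0.491, 0.1184, 0.2467]
tcp_rot: [-180.0, 0.1, -168.5]
ft_force: [0.8, -0.7, -1.1]
width: 0.0928
gripper_force: 0.0
[-1.79992500e+02  7.64576053e-02 -1.68483051e+02] [0.49104655 0.1184404  0.24670567]
[ 0.49007362  0.02068199 -1.64862156] -94.4590573379541 [[-0.6, 2.0], [-0.2, 2.9], [-1.4, 2.3], [1.0, 1.0], [-0.9, 1.7]]
wrist only [ 0.49094999  0.02327573 -1.642734  ] -94.1217250018805 [[-0.2, 0.5], [0.4, 1.1], [-0.8, 0.3], [1.0, -0.8], [-0.5, -0.9]]
fit [-0.0988 -0.0035  1.8412] yaw deg 105.49404273516726 cost 0.10064465201947112 world [0.4946 0.1221 0.    ] wyaw 11.372317733286748
```

```bash
python3 -m inch '{"travel":[[0,0,3],[0,0,3],[0,0,2.8],[0,0,1.5],[0,0,0],[0,0,0],[0,0,0],[0,0,0],[0,0,0],[0,0,0],[0,0,0],[0,0,0]],"delta_rot":[[0,0,0],[0,0,0],[0,0,0],[0,0,0],[0,0,0],[0,0,0],[0,0,0],[0,0,0],[0,0,0],[0,0,0],[0,0,0],[0,0,0]],"gripper":[-1,-1,-1,-1,-1,1,1,1,1,1,1,1]}' 12
```

```text
time_s: 5.25
tool_pos: [0.4916, 0.1181, 0.1432]
tcp_rot: [-180.0, 0.0, -168.3]
ft_force: [-0.0, 0.8, 0.4]
width: 0.0412
gripper_force: 0.1
```

```bash
python3 -m inch '{"travel":[[0,0,0],[0,0,0],[0,0,0]],"delta_rot":[[0,0,0],[0,0,0],[0,0,0]],"gripper":[1,1,1]}' 12
```

```text
time_s: 5.55
tool_pos: [0.4916, 0.1182, 0.1432]
tcp_rot: [-180.0, 0.0, -168.3]
ft_force: [-0.1, 0.0, 0.9]
width: 0.0398
gripper_force: 12.0
```

```bash
python3 -m inch '{"travel":[[-0.64,-0.13,0],[0,0,0],[0,0,0],[0,0,0],[0,0,0],[0,0,0],[0,0,0],[0,0,0],[0,0,0],[0,0,0],[0,0,0],[0,0,0]],"delta_rot":[[0,0,0],[0,0,0.142],[0,0,0.142],[0,0,0.142],[0,0,0.142],[0,0,0.142],[0,0,0.142],[0,0,0.142],[0,0,0.142],[0,0,0.142],[0,0,0.142],[0,0,0.142]],"gripper":[1,1,1,1,1,1,1,1,1,1,1,1]}' && python3 -m inch '{"travel":[[0,0,0],[0,0,0],[0,0,0],[0,0,0]],"delta_rot":[[0,0,0.142],[0,0,0.142],[0,0,0],[0,0,0]],"gripper":[1,1,1,1]}'
python3 - <<'E'
from bench import manip
from h import *
W=manip.capture("wrist");cv2.imwrite("pics/wrist3.png",W["color"]);np.savez("wrist3.npz",**W)
L=np.load("Lw.npy")
o=manip.observe();d=Rz(-L[2])@(o["tool_pos"]-[L[0],L[1],0]);print("tcp in loader(w)",d, "yaw",o["tcp_rot"],np.degrees(L[2]))
L=np.load("L.npy");d=Rz(-L[2])@(o["tool_pos"]-[L[0],L[1],0]);print("tcp in loader",d)
E
```

```text
time_s: 6.75
tool_pos: [0.4986, 0.1181, 0.1432]
tcp_rot: [180.0, 0.0, 101.9]
ft_force: [0.1, -1.2, 0.8]
width: 0.0396
gripper_force: 12.0
time_s: 7.15
tool_pos: [0.4985, 0.1182, 0.1432]
tcp_rot: [180.0, -0.0, 86.2]
ft_force: [0.0, -0.1, -0.1]
width: 0.0398
gripper_force: 12.0
tcp in loader(w) [-0.09516964  0.00062542  0.14320771] yaw [ 1.79960726e+02 -2.81767526e-03  8.62015907e+01] -94.1217250018805
tcp in loader [-0.0978257   0.00073716  0.14320771]
```

View pics/wrist3.png

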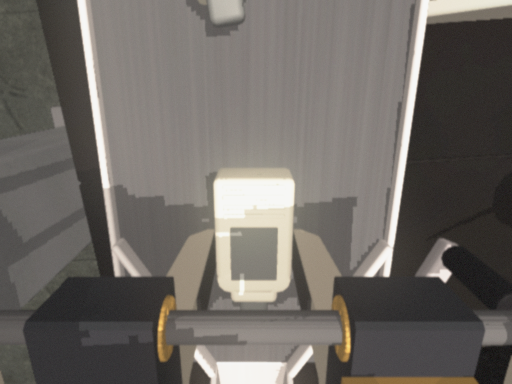

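```bash
python3 -m inch '{"travel":[[-1.5,0,0],[-1.5,0,0],[-1.5,0,0],[-1.7,0,0],[0,0,0],[0,0,0],[0,0,0],[0,0,0],[0,0,-2],[0,0,-2],[2,0,0],[2.3,0,0]],"delta_rot":[[0,0,0],[0,0,0],[0,0,0],[0,0,0],[0,0,0],[0,0,0],[0,0,0],[0,0,0],[0,0,0],[0,0,0],[0,0,0],[0,0,0]],"gripper":[1,1,1,1,1,-0.4,-0.4,-0.4,-0.4,-0.4,-0.4,1]}' && python3 -m inch '{"travel":[[2.5,0,0],[0,0,0],[0,0,0],[0,0,0],[0,0,0],[0,0,0],[0,0,0]],"delta_rot":[[0,0,0],[0,0,0],[0,0,0],[0,0,0],[0,0,0],[0,0,0],[0,0,0]],"gripper":[1,1,1,1,1,1,1]}'
python3 - <<'E'
from bench import manip
from h import *
W=manip.capture("wrist");cv2.imwrite("pics/wrist4.png",W["color"]);np.savez("wrist4.npz",**W)
L=np.load("Lw.npy")
o=manip.observe();d=Rz(-L[2])@(o["tool_pos"]-[L[0],L[1],0]);print("tcp in loader(w)",d)
print("predicted tail top corners",proj(W,toW(L,[[-.076,-.02,.134],[-.076,.02,.134]])))
E
```

```text
time_s: 8.4
tool_pos: [0.4974, 0.0998, 0.1842]
tcp_rot: [179.9, -0.0, 85.9]
ft_force: [0.3, 0.6, -0.3]
width: 0.0607
gripper_force: 0.0
time_s: 9.1
tool_pos: [0.4986, 0.1237, 0.1832]
tcp_rot: [180.0, 0.0, 85.9]
ft_force: [0.2, 1.2, -0.5]
width: 0.0057
gripper_force: 0.0
tcp in loader(w) [-0.1007566   0.00037105  0.18320605]
predicted tail top corners [[222.97168874 260.18894741]
 [284.25637807 260.16781184]]
```

View pics/wrist4.png

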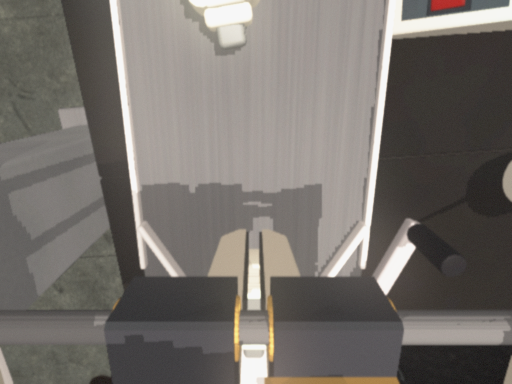

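```bash
python3 -m inch '{"travel":[[0,0,1.5],[0,0,1.5],[0,0,1],[0,0,0],[-1,0,0],[-1,0,0],[-1,0,0],[-1,0,0],[-1,0,0],[-1,0,0],[0,0,0]],"delta_rot":[[0,0,0],[0,0,0],[0,0,0],[0,0,0],[0,0,0],[0,0,0],[0,0,0],[0,0,0],[0,0,0],[0,0,0],[0,0,0]],"gripper":[1,1,1,1,1,1,1,1,1,1,1]}'
python3 -m inch '{"travel":[[-0.8,0,0],[-0.8,0,0],[-0.7,0,0],[-0.5,0,0],[0,0,0],[0,0,0],[0,0,0]],"delta_rot":[[0,0,0],[0,0,0],[0,0,0],[0,0,0],[0,0,0],[0,0,0],[0,0,0]],"gripper":[1,1,1,1,1,1,1]}'
python3 - <<'E'
from bench import manip
from h import *
L=np.load("Lw.npy")
o=manip.observe();d=Rz(-L[2])@(o["tool_pos"]-[L[0],L[1],0]);print("tcp in loader(w)",d,o["ft_force"])
for n in("scene","side"):
  c=manip.capture(n);np.savez(n+"5.npz",**c);c0=load(n+"0")["color"]
  # rail strip brightness/diff : where along rail
  a=np.radians(25)
  X=[[x*np.cos(a)+np.sin(a)*.026,0,.108-x*np.sin(a)+.026*np.cos(a)] for x in np.arange(0,.181,.01)]
  q=proj(c,toW(L,X)).round().astype(int)
  print(n,[c["color"][v,u].tolist() for u,v in q]);print([c0[v,u].tolist() for u,v in q])
E
```

```text
time_s: 10.25
tool_pos: [0.4943, 0.0629, 0.1433]
tcp_rot: [180.0, 0.0, 85.9]
ft_force: [-0.5, 0.9, 0.6]
width: 0.0005
gripper_force: 0.0
time_s: 10.95
tool_pos: [0.4924, 0.0366, 0.1432]
tcp_rot: [180.0, -0.0, 86.0]
ft_force: [0.3, 0.2, -0.3]
width: 0.0001
gripper_force: 0.0
tcp in loader(w) [-0.01334836  0.00045831  0.14318228] [ 0.31299927  0.24174775 -0.28589509]
scene [[110, 120, 125], [177, 193, 202], [182, 199, 208], [161, 176, 184], [182, 200, 209], [184, 202, 212], [191, 208, 218], [166, 182, 189], [191, 209, 218], [179, 196, 205], [248, 254, 254], [247, 254, 254], [241, 252, 254], [151, 166, 168], [150, 165, 166], [209, 231, 236], [223, 243, 247], [177, 204, 213], [188, 205, 215]]
[[107, 118, 123], [172, 188, 197], [181, 197, 207], [156, 171, 180], [182, 200, 209], [178, 195, 205], [184, 201, 211], [161, 176, 183], [185, 202, 212], [172, 190, 198], [164, 179, 187], [186, 204, 213], [175, 192, 200], [191, 210, 219], [160, 175, 184], [178, 194, 203], [171, 186, 195], [177, 194, 203], [195, 213, 221]]
side [[131, 147, 154], [121, 128, 130], [255, 255, 255], [255, 255, 255], [199, 207, 213], [245, 254, 255], [254, 255, 255], [253, 255, 255], [253, 255, 255], [252, 255, 255], [252, 255, 255], [240, 255, 255], [226, 245, 244], [169, 179, 179], [169, 179, 178], [184, 196, 196], [205, 224, 230], [229, 248, 252], [200, 207, 206]]
[[129, 134, 137], [135, 140, 142], [254, 255, 255], [254, 255, 255], [254, 255, 255], [253, 255, 255], [253, 255, 255], [252, 255, 255], [251, 255, 255], [250, 255, 255], [250, 255, 255], [249, 255, 255], [194, 202, 208], [194, 203, 209], [194, 202, 207], [194, 202, 208], [195, 203, 209], [194, 203, 208], [216, 222, 225]]
```

```bash
python3 -m inch '{"travel":[[0,0,-2.5],[1,0,-2.5],[3.5,-0.3,0],[4,-0.3,0],[4,-0.3,0],[4,-0.3,0],[3.5,-0.3,0],[2.5,-0.2,0],[1.2,0,0],[0,0,0],[0,0,0],[0,0,0]],"delta_rot":[[0,0,0],[0,0,0],[0,0,0],[0,0,0],[0,0,0],[0,0,0],[0,0,0],[0,0,0],[0,0,0],[0,0,-0.075],[0,0,-0.075],[0,0,0]],"gripper":[-1,-1,-1,-1,-1,-1,-1,-1,-1,-1,-1,-1]}'
python3 - <<'E'
from bench import manip
from h import *
L=np.load("Lw.npy")
o=manip.observe();print(o["tool_pos"],o["tcp_rot"])
W=manip.capture("wrist");np.savez("wrist6.npz",**W);cv2.imwrite("pics/w6.png",W["color"])
fit([W],L,[-.25,-.016,.16],s=2)
fit([manip.capture("side")],L,[-.25,-.016,.16])
E
```

```text
time_s: 12.25
tool_pos: [0.4921, 0.2736, 0.193]
tcp_rot: [180.0, 0.0, 94.6]
ft_force: [0.9, 0.5, 0.1]
width: 0.0908
gripper_force: 0.0
[0.49207989 0.27356821 0.19301552] [1.79995123e+02 2.69077187e-02 9.46368424e+01]
fit [-0.2586 -0.0193  0.139 ] yaw deg 7.9656302252747295 cost 0.5114377925946942 world [0.4903 0.2826 0.    ] wyaw -86.15609477660578
fit [-0.2471 -0.0174  0.1617] yaw deg 9.262153380439553 cost 0.5199395199395199 world [0.4913 0.271  0.    ] wyaw -84.85957162144095
```

```bash
python3 -m inch '{"travel":[[0,0,2],[0,0,2],[0,0,1],[0,0,0],[0,0,0],[0,0,0],[0,0,0],[0,0,0],[0,0,0],[0,0,0],[0,0,0],[0,0,0]],"delta_rot":[[0,0,0],[0,0,0],[0,0,0],[0,0,0],[0,0,0],[0,0,0],[0,0,0],[0,0,0],[0,0,0],[0,0,0],[0,0,0],[0,0,0]],"gripper":[-1,-1,-1,-1,1,1,1,1,1,1,1,1]}' 12
python3 - <<'E'
from bench import manip
from h import *
L=np.load("Lw.npy")
o=manip.observe();print("loader",Rz(-L[2])@(o["tool_pos"]-[L[0],L[1],0]),o["width"],o["gripper_force"],o["tcp_rot"])
t=toW(L,[-.036,0,0])[0]-o["tool_pos"];print("to x=-.036, world",t)
E
```

```text
time_s: 13.55
tool_pos: [0.492, 0.274, 0.1432]
tcp_rot: [180.0, 0.0, 94.6]
ft_force: [0.4, -0.7, 1.1]
width: 0.0401
gripper_force: 12.0
loader [-0.25012939 -0.0169823   0.14318365] 0.04014214510958869 11.999900937080383 [1.79983835e+02 2.21788932e-03 9.45692202e+01]
to x=-.036, world [ 0.00154769 -0.21479618 -0.14318365]
```

```bash
python3 -m inch '{"travel":[[0,0,0],[0,0,0],[-1.5,0.87,0],[-1.5,0.87,0],[-2.3,0,0],[-2.3,0,0],[-2.3,0,0],[-2.3,0,0],[-2.3,0,0],[-2.3,0,0],[-2.3,0,0],[-2.3,0,0]],"delta_rot":[[0,0,0.075],[0,0,0.076],[0,0,0],[0,0,0],[0,0,0],[0,0,0],[0,0,0],[0,0,0],[0,0,0],[0,0,0],[0,0,0],[0,0,0]],"gripper":[1,1,1,1,1,1,1,1,1,1,1,1]}' &&  python3 -m inch '{"travel":[[0,0,0],[0,0,0],[0,0,0],[0,0,0],[0,0,0],[0,0,-2],[0,0,-2],[2.2,0,0],[2.3,0,0],[2.5,0,0],[0,0,0],[0,0,0]],"delta_rot":[[0,0,0],[0,0,0],[0,0,0],[0,0,0],[0,0,0],[0,0,0],[0,0,0],[0,0,0],[0,0,0],[0,0,0],[0,0,0],[0,0,0]],"gripper":[1,1,-0.4,-0.4,-0.4,-0.4,-0.4,-0.4,1,1,1,1]}' && python3 -m inch '{"travel":[[0,0,0],[0,0,0],[0,0,1.5],[0,0,1.5],[0,0,1],[0,0,0]],"delta_rot":[[0,0,0],[0,0,0],[0,0,0],[0,0,0],[0,0,0],[0,0,0]],"gripper":[1,1,1,1,1,1]}'
python3 - <<'E'
from bench import manip
from h import *
L=np.load("Lw.npy")
o=manip.observe();print("loader",Rz(-L[2])@(o["tool_pos"]-[L[0],L[1],0]),o["width"],o["gripper_force"],o["tcp_rot"],o["ft_force"])
E
```

```text
time_s: 14.75
tool_pos: [0.494, 0.0584, 0.1432]
tcp_rot: [180.0, -0.0, 85.9]
ft_force: [0.4, 0.2, -0.2]
width: 0.04
gripper_force: 12.0
time_s: 15.95
tool_pos: [0.4989, 0.1296, 0.183]
tcp_rot: [180.0, 0.0, 86.0]
ft_force: [0.8, -0.3, -1.1]
width: 0.0374
gripper_force: 0.0
time_s: 16.55
tool_pos: [0.4972, 0.1286, 0.1401]
tcp_rot: [-179.7, 0.1, 85.9]
ft_force: [0.4, 0.7, -0.5]
width: 0.0008
gripper_force: 0.0
loader [-0.1055254  -0.0012982   0.14009373] 0.0007584202074520128 0.0 [-1.79746627e+02  6.31262098e-02  8.58983414e+01] [ 0.44895235  0.71959897 -0.51227668]
```

```bash
python3 -m inch '{"travel":[[0,0,0],[-1,0,0],[-1,0,0],[-1,0,0],[-1,0,0],[-1,0,0],[-1,0,0],[-1,0,0],[0,0,0]],"delta_rot":[[0,0,0],[0,0,0],[0,0,0],[0,0,0],[0,0,0],[0,0,0],[0,0,0],[0,0,0],[0,0,0]],"gripper":[1,1,1,1,1,1,1,1,1]}'
python3 -m inch '{"travel":[[-0.8,0,0],[-0.7,0,0],[-0.5,0,0],[-0.2,0,0],[0,0,0],[0,0,0],[0,0,0]],"delta_rot":[[0,0,0],[0,0,0],[0,0,0],[0,0,0],[0,0,0],[0,0,0],[0,0,0]],"gripper":[1,1,1,1,1,1,1]}'
python3 - <<'E'
from bench import manip
from h import *
L=np.load("Lw.npy")
o=manip.observe();d=Rz(-L[2])@(o["tool_pos"]-[L[0],L[1],0]);print("tcp in loader(w)",d,o["ft_force"])
for n in("scene","side"):
  c=manip.capture(n);np.savez(n+"7.npz",**c)
  a=np.radians(25)
  X=[[x*np.cos(a)+np.sin(a)*.026,0,.108-x*np.sin(a)+.026*np.cos(a)] for x in np.arange(0,.181,.01)]
  q=proj(c,toW(L,X)).round().astype(int)
  print(n,[c["color"][v,u].tolist()[1] for u,v in q])
s=load("scene7")["color"][165:265,210:345];b=load("side7")["color"][160:260,235:320]
cv2.imwrite("pics/f7.png",np.hstack([cv2.resize(s,(540,400),interpolation=cv2.INTER_CUBIC),cv2.resize(b,None,fx=3,fy=4,interpolation=cv2.INTER_CUBIC)]))
# keeper: estimate from wrist4: pivot/post
W=load("wrist4")
def back(c,uv,z):
    d=c["R"].T@np.array([(uv[0]-c["cx"])/c["fx"],(uv[1]-c["cy"])/c["fy"],1]);o=-c["R"].T@c["t"];return o+d*(z-o[2])/d[2]
for nm,c,uv,z in(("posttop",W,(452,263),.175),("postbase",W,(415,235),.133),("pivot",load("wrist1"),(334,279),.138),("posttop w1",load("wrist1"),(389,229),.175)):
    X=back(c,uv,z);print(nm,X.round(4),(Rz(-L[2])@(X-[L[0],L[1],0])).round(4))
E
```

```text
time_s: 17.45
tool_pos: [0.4941, 0.058, 0.1431]
tcp_rot: [180.0, 0.0, 85.8]
ft_force: [-1.4, 0.7, 0.8]
width: 0.0003
gripper_force: 0.0
time_s: 18.15
tool_pos: [0.4926, 0.0375, 0.1432]
tcp_rot: [180.0, -0.0, 85.9]
ft_force: [0.1, -0.4, -0.7]
width: 0.0004
gripper_force: 0.0
tcp in loader(w) [-0.01435086  0.00059694  0.14316212] [ 0.06999534 -0.43234745 -0.70407844]
scene [120, 187, 205, 254, 165, 167, 166, 253, 254, 166, 254, 254, 252, 166, 167, 231, 244, 206, 207]
side [136, 127, 201, 255, 207, 181, 181, 255, 234, 177, 225, 255, 246, 181, 180, 197, 225, 249, 209]
posttop [0.6    0.1131 0.175 ] [-0.0975  0.1023  0.175 ]
postbase [0.6007 0.1091 0.133 ] [-0.0935  0.1033  0.133 ]
pivot [0.5604 0.0348 0.138 ] [-0.0165  0.0685  0.138 ]
posttop w1 [0.6017 0.1143 0.175 ] [-0.0987  0.1039  0.175 ]
```

View pics/f7.png

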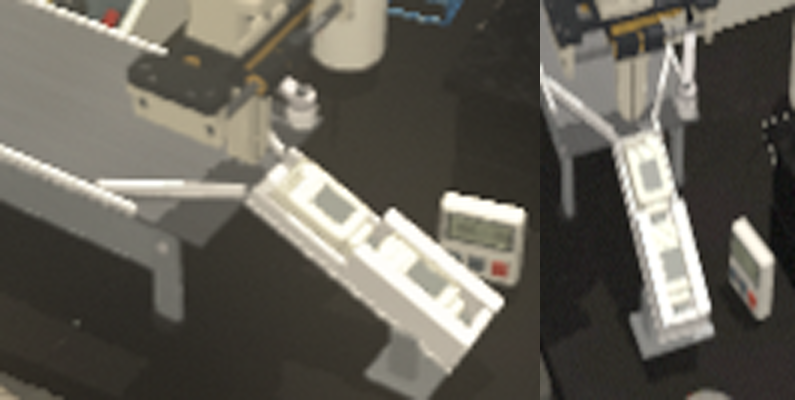

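```bash
python3 -m inch '{"travel":[[1,0,-3],[0,0,-3],[0,0,-3],[2.5,3,0],[2.5,3.3,0],[2.4,4,0],[0,0,0],[0,0,0]],"delta_rot":[[0,0,0],[0,0,0],[0,0,0],[0,0,0],[0,0,0],[0,0,0],[0,0,0],[0,0,0]],"gripper":[1,1,1,-0.4,-0.4,-0.4,-0.4,-0.4]}'
python3 - <<'E'
from bench import manip
from h import *
L=np.load("Lw.npy")
o=manip.observe();print("loader",Rz(-L[2])@(o["tool_pos"]-[L[0],L[1],0]),o["width"])
for n in("scene","side","wrist"):
  c=manip.capture(n);np.savez(n+"8.npz",**c)
E
```

```text
time_s: 19.05
tool_pos: [0.6011, 0.1143, 0.2314]
tcp_rot: [-179.8, 0.0, 86.0]
ft_force: [-0.2, -0.5, 1.1]
width: 0.0359
gripper_force: 0.0
loader [-0.09872828  0.10333532  0.2313809 ] 0.0358816008004235
```

```bash
python3 -m inch '{"travel":[[0,0,0],[0,0,0],[0,0,2],[0,0,2],[0,0,2],[0,0,1.1],[0,0,0],[0,0,0],[0,0,0],[0,0,0],[0,0,0],[0,0,0]],"delta_rot":[[0,0,0],[0,0,0],[0,0,0],[0,0,0],[0,0,0],[0,0,0],[0,0,0],[0,0,0],[0,0,0],[0,0,0],[0,0,0],[0,0,0]],"gripper":[-0.4,-0.4,-0.4,-0.4,-0.4,-0.4,-0.4,1,1,1,1,1]}' 8 && python3 -m inch '{"travel":[[0,0,0],[0,0,0],[0,0,0]],"delta_rot":[[0,0,0],[0,0,0],[0,0,0]],"gripper":[1,1,1]}'
```

```text
time_s: 20.4
tool_pos: [0.6015, 0.1138, 0.1627]
tcp_rot: [179.9, -0.0, 85.9]
ft_force: [0.3, 0.2, 0.3]
width: 0.0295
gripper_force: 0.0
time_s: 20.7
tool_pos: [0.6013, 0.1138, 0.1622]
tcp_rot: [180.0, -0.0, 85.9]
ft_force: [-0.5, 0.3, 1.1]
width: 0.0137
gripper_force: 8.0
```

```bash
python3 -m inch '{"travel":[[0.41,-1.19,0],[0.24,-1.23,0],[0.07,-1.26,0],[-0.11,-1.25,0],[-0.28,-1.22,0],[-0.45,-1.17,0],[-0.61,-1.10,0],[-0.76,-1.0,0],[0,0,0]],"delta_rot":[[0,0,0],[0,0,0],[0,0,0],[0,0,0],[0,0,0],[0,0,0],[0,0,0],[0,0,0],[0,0,0]],"gripper":[1,1,1,1,1,1,1,1,1]}'
```

```text
time_s: 21.6
tool_pos: [0.5057, 0.1055, 0.1626]
tcp_rot: [180.0, -0.0, 85.9]
ft_force: [-2.3, 1.4, 0.8]
width: 0.0138
gripper_force: 8.0
```

```bash
python3 -m inch '{"travel":[[-0.89,-0.89,0],[-1.0,-0.76,0],[-1.1,-0.61,0],[-1.17,-0.45,0],[-1.22,-0.28,0],[0,0,0],[-0.6,-0.05,0],[-0.6,-0.05,0],[0,0,0]],"delta_rot":[[0,0,0],[0,0,0],[0,0,0],[0,0,0],[0,0,0],[0,0,0],[0,0,0],[0,0,0],[0,0,0]],"gripper":[1,1,1,1,1,1,1,1,1]}'
python3 - <<'E'
from bench import manip
from h import *
L=np.load("Lw.npy")
o=manip.observe();print("loader",Rz(-L[2])@(o["tool_pos"]-[L[0],L[1],0]),o["width"],o["ft_force"])
E
```

```text
time_s: 22.5
tool_pos: [0.4719, 0.0417, 0.1628]
tcp_rot: [179.8, -0.1, 85.9]
ft_force: [7.8, 3.5, -0.3]
width: 0.0139
gripper_force: 8.0
loader [-0.01702561 -0.02031211  0.16280328] 0.0138808156213197 [ 7.83375812  3.50950996 -0.25600393]
```

```bash
for i in 1 ; do python3 -m inch '{"travel":[[-0.2,0.1,0],[-0.2,0.05,0],[0,0,0]],"delta_rot":[[0,0,0],[0,0,0],[0,0,0]],"gripper":[1,1,1]}'; python3 -m inch '{"travel":[[-0.2,0,0],[-0.2,0,0],[0,0,0]],"delta_rot":[[0,0,0],[0,0,0],[0,0,0]],"gripper":[1,1,1]}'; done
```

```text
time_s: 22.8
tool_pos: [0.4718, 0.039, 0.1624]
tcp_rot: [-180.0, -0.2, 85.9]
ft_force: [0.7, 9.3, 4.6]
width: 0.014
gripper_force: 8.0
time_s: 23.1
tool_pos: [0.4715, 0.0352, 0.1622]
tcp_rot: [180.0, -0.2, 85.9]
ft_force: [2.2, 10.3, 2.1]
width: 0.0139
gripper_force: 8.0
```

```bash
python3 -m inch '{"travel":[[0,0,0],[0,0,0],[0,0,0],[0,0,0],[0,0,-3],[0,0,-4],[2,0,-4],[4,0,0],[4,0,0],[0,0,0],[0,0,0]],"delta_rot":[[0,0,0],[0,0,0],[0,0,0],[0,0,0],[0,0,0],[0,0,0],[0,0,0],[0,0,0],[0,0,0],[0,0,0],[0,0,0]],"gripper":[-0.4,-0.4,-0.4,-0.4,-0.4,-0.4,-0.4,-0.4,-0.4,-0.4,-0.4]}'
python3 - <<'E'
from bench import manip
from h import *
L=np.load("Lw.npy");print(manip.observe()["ft_force"])
piv=np.array([-.0165,.0685])
for n in("scene","side"):
  c=manip.capture(n);np.savez(n+"9.npz",**c);g=cv2.cvtColor(c["color"],cv2.COLOR_BGR2GRAY).astype(float)
  g0=cv2.cvtColor(load(n+"0")["color"],cv2.COLOR_BGR2GRAY).astype(float)
  # dark post + bright arm score for each keeper angle, against the first picture
  res=[]
  for k in np.arange(1.6,2.2,.05):
    t=np.radians(150)+k;u=np.array([np.cos(t),np.sin(t)])
    A=[[*(piv+u*r),.133] for r in np.linspace(.025,.08,15)];Q=[[*(piv+u*.09),z] for z in np.linspace(.138,.173,10)]
    s=lambda X:np.mean(cv2.remap(g.astype(np.float32),*np.float32(proj(c,toW(L,X))).T.reshape(2,-1,1),cv2.INTER_LINEAR))
    res.append((round(k,2),round(float(s(A))),round(float(s(Q)))))
  print(n,res)
  a=np.radians(25)
  X=[[x*np.cos(a)+np.sin(a)*.026,0,.108-x*np.sin(a)+.026*np.cos(a)] for x in np.arange(0,.181,.01)]
  q=proj(c,toW(L,X)).round().astype(int);print([int(g[v,u]) for u,v in q])
E
```

```text
time_s: 24.2
tool_pos: [0.4785, 0.1343, 0.2719]
tcp_rot: [-180.0, 0.0, 86.0]
ft_force: [-0.3, -0.2, -0.6]
width: 0.065
gripper_force: 0.0
[-0.25779072 -0.20408349 -0.55262068]
scene [(np.float64(1.6), 134, 133), (np.float64(1.65), 132, 133), (np.float64(1.7), 128, 133), (np.float64(1.75), 126, 132), (np.float64(1.8), 125, 132), (np.float64(1.85), 122, 132), (np.float64(1.9), 120, 132), (np.float64(1.95), 120, 132), (np.float64(2.0), 124, 129), (np.float64(2.05), 138, 103), (np.float64(2.1), 175, 66), (np.float64(2.15), 214, 60), (np.float64(2.2), 234, 71)]
[118, 186, 248, 253, 161, 162, 161, 252, 252, 161, 253, 253, 250, 161, 161, 227, 240, 199, 202]
side [(np.float64(1.6), 139, 131), (np.float64(1.65), 138, 125), (np.float64(1.7), 136, 119), (np.float64(1.75), 136, 112), (np.float64(1.8), 135, 106), (np.float64(1.85), 136, 98), (np.float64(1.9), 137, 90), (np.float64(1.95), 138, 79), (np.float64(2.0), 141, 67), (np.float64(2.05), 151, 54), (np.float64(2.1), 171, 43), (np.float64(2.15), 194, 35), (np.float64(2.2), 211, 31)]
[127, 122, 248, 254, 203, 177, 177, 253, 229, 173, 219, 252, 240, 176, 177, 192, 222, 245, 205]
```

```bash
python3 -c "
from bench import manip
print(manip.sign_off())"
```

```text
the job is handed in; nothing more can be done
None
```

I handed the job in at about 24 s. In the camera images both cartridges lie nose-down in the rail against the stop and each other. The keeper reads at its shut limit and is released, and I kept the arm well away from the timer, beaker and dish. The sign-off returned no verdict.

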